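Guided pipetting: show the tube to draw from and the well to fill

TASK

Guide the trainee's next transfer by pointing down from just above: first hold the fingertips about 2 cm over the mouth of the one tube in the rack that stands open (its cap is off) for about two seconds, then hold them about 2 cm over the one well of the six-well plate that has no insert standing in it, also for about two seconds. Touch, move and lift nothing, and keep the hand raised on the way so that it never dips over any other tube or any well with an insert. Finish with the hand drawn back at least 15 cm from both the open tube and the empty well, to leave room for the pipette.

Things in the scene. Friction and masses are not known exactly. Their poses are not given: they have to be found in the camera images.
- open_tube_mouth (a point): centre of the open mouth of the uncapped tube, at its rim, 119 mm above the bench. The tube is clear plastic, self-standing, 29 mm in diameter and 113 mm tall, upright in one of the rack's holes; its z axis points up. It is loose
- empty_well (a point): centre of the mouth of the one well with no insert in it, level with the plate's top 20 mm above the bench; z points up. The well is round, 36 mm in diameter and 17 mm deep
- rack: grey plastic tube rack, fixed, 105 mm (its x) by 150 mm (its y), top deck 65 mm above the bench; origin at the centre of its underside. Six round holes in two rows of three, 45 mm apart both ways, at x = -22.5 or 22.5 and y = -45, 0 or 45 mm. Four hold tubes, two are empty; the open tube may be in any of the four filled holes. The rack may stand left or right of the plate
- plate: clear plastic six-well culture plate, fixed, 86 mm (its x) by 128 mm (its y) by 20 mm high; origin at the centre of its underside. Wells in two rows of three, 39 mm apart both ways, at x = -19.5 or 19.5 and y = -39, 0 or 39 mm. Five wells hold an insert; the empty one may be any of the six
- capped_tube_1: 50 ml tube closed with a white screw cap (cap 34 mm in diameter, 13 mm tall), loose and upright in the rack, top 123 mm above the bench; origin at the centre of its underside, 6 mm above the bench. Not to be pointed at
- capped_tube_2: 50 ml tube closed with a white screw cap (cap 34 mm in diameter, 13 mm tall), loose and upright in the rack, top 123 mm above the bench; origin at the centre of its underside, 6 mm above the bench. Not to be pointed at
- capped_tube_3: 50 ml tube closed with a white screw cap (cap 34 mm in diameter, 13 mm tall), loose and upright in the rack, top 123 mm above the bench; origin at the centre of its underside, 6 mm above the bench. Not to be pointed at
- insert_1: white plastic culture insert, an open cup 33 mm in diameter over its rim and 21 mm tall, standing loose in a well, its rim 24 mm above the bench; origin at the centre of its underside. Not to be pointed at
- insert_2: white plastic culture insert, an open cup 33 mm in diameter over its rim and 21 mm tall, standing loose in a well, its rim 24 mm above the bench; origin at the centre of its underside. Not to be pointed at
- insert_3: white plastic culture insert, an open cup 33 mm in diameter over its rim and 21 mm tall, standing loose in a well, its rim 24 mm above the bench; origin at the centre of its underside. Not to be pointed at
- insert_4: white plastic culture insert, an open cup 33 mm in diameter over its rim and 21 mm tall, standing loose in a well, its rim 24 mm above the bench; origin at the centre of its underside. Not to be pointed at
- insert_5: white plastic culture insert, an open cup 33 mm in diameter over its rim and 21 mm tall, standing loose in a well, its rim 24 mm above the bench; origin at the centre of its underside. Not to be pointed at
- loose_cap: the open tube's white screw cap, 34 mm in diameter and 13 mm tall, lying upside down on the bench; origin at the centre of its underside
- media_bottle: glass bottle with a blue cap, 70 mm in diameter, 140 mm tall, loose on the bench; origin at the centre of its underside
- dish: round glass dish, 94 mm in diameter, 45 mm high, loose on the bench; origin at the centre of its underside
- pipette: white hand pipette lying on the bench along its y axis beyond the rack and the plate, 225 mm long and 26 mm thick; origin under its middle, on the bench
Things that resemble listed ones, but are neither listed nor needed, are in the scene too. What is shaped like the part that bears open_tube_mouth but green or yellow is not meant.

How it is judged:
On the way, in this order (a step that is already met when the one before it is completed fails the run):
1. the fingertips dwell just above the open tube's mouth (grasp point within 16 mm sideways of its centre and 20 to 66 mm above its rim, which is fingertips about 1 to 47 mm above it) for 1.5 s (horizontal distance between the grasp point and open_tube_mouth below 0.016 m and z of the grasp point in the frame of open_tube_mouth between 0.02 and 0.066 m), for 1.5 s.
2. then the fingertips dwell just above the empty well (grasp point within 16 mm sideways of its centre and 20 to 66 mm above its mouth) for 1.5 s (horizontal distance between the grasp point and empty_well below 0.016 m and z of the grasp point in the frame of empty_well between 0.02 and 0.066 m), for 1.5 s.
At the end, for the whole second after the job is handed in: The hand (grasp point) is more than 130 mm from the open tube's mouth and from the empty well, and every tube, insert and bystander stands within 5 mm of where it was, the tubes upright within 0.1 rad (distance between the grasp point and open_tube_mouth above 0.13 m and distance between the grasp point and empty_well above 0.13 m and distance of each of capped_tube_1, capped_tube_2, capped_tube_3, open_tube_mouth, insert_1, insert_2, insert_3, insert_4, insert_5, loose_cap, media_bottle, dish, pipette from where it was at the start of the episode below 0.005 m and angle between each of capped_tube_1, capped_tube_2, capped_tube_3, open_tube_mouth's own z axis and vertical below 0.1 rad); the robot touches nothing.
It fails at once if anything on the bench is touched (over 0.3 N) (contact force between any of the fingers, the arm and anything else above 0.3 N).
It fails at once if a tube, an insert or a bystander is moved or lifted by more than 5 mm (distance of any of capped_tube_1, capped_tube_2, capped_tube_3, open_tube_mouth, insert_1, insert_2, insert_3, insert_4, insert_5, loose_cap, media_bottle, dish, pipette from where it was at the start of the episode above 0.005 m).
It fails at once if the hand dips over a capped tube (grasp point within 12 mm sideways of its axis and lower than 50 mm above its cap) ((horizontal distance between the grasp point and capped_tube_1 below 0.012 m and height (world z) of the grasp point below 0.173 m) or (horizontal distance between the grasp point and capped_tube_2 below 0.012 m and height (world z) of the grasp point below 0.173 m) or (horizontal distance between the grasp point and capped_tube_3 below 0.012 m and height (world z) of the grasp point below 0.173 m)).
It fails at once if the hand dips over a well with an insert (grasp point within 12 mm sideways of its centre and lower than 50 mm above the plate) ((horizontal distance between the grasp point and insert_1 below 0.012 m and height (world z) of the grasp point below 0.07 m) or (horizontal distance between the grasp point and insert_2 below 0.012 m and height (world z) of the grasp point below 0.07 m) or (horizontal distance between the grasp point and insert_3 below 0.012 m and height (world z) of the grasp point below 0.07 m) or (horizontal distance between the grasp point and insert_4 below 0.012 m and height (world z) of the grasp point below 0.07 m) or (horizontal distance between the grasp point and insert_5 below 0.012 m and height (world z) of the grasp point below 0.07 m)).
It also fails if it takes over 48 s, if anything falls off the work surface, if the arm or the gripper's body presses on something with over 40 N, if the wrist force passes 120 N, or if a joint passes its speed limit or range.

ROBOT

A 6-joint arm with a two-finger parallel gripper is mounted at the origin on the work surface. World frame = base frame: x ahead of the robot, y to its left, z up, the work surface at z = 0. Lengths are in m, angles in rad, forces in N, time in s.
With the tool pointing down it reaches from about 0.225 to 0.725 m from the base axis. Payload 3.1 kg.
Tool frame: the origin (TCP) lies at the very end of the fingers, on their centre line; the grasp point (between the pads) lies 19 mm behind it; z points along the fingers, y is the line along which they close (so a half turn about z gives the same grasp; the last joint's range is limited). The gripper opens to 85 mm and grips with 20 to 120 N. Pads are 22 mm wide; open, the fingers measure 114 mm over their backs; the gripper's body (76 mm by 85 mm) begins 54 mm behind the grasp point. The pads swing forward as they close: fully open they stand 13 mm farther back than shut.
Start: joints at [-1.331, 0.048, 0.099, 1.622, 0, 1.443], TCP at [0.189, -0.49, 0.231] pointing down, gripper open.
Joint ranges: [-2.91, 2.91], [-0.99, 1.94], [-1.21, 1.42], [-2.12, 2.29], [-1.49, 1.47], [-3.14, 3.14]. Speed limits (rad/s): [2.79, 2.79, 3.14, 3.14, 3.14, 3.14].

INTERFACE

Orientations are given as a unit quaternion [w, x, y, z].
In Python, from rig import arm gives the robot as it stands. The module is installed in compiled form; this text tells all that it offers.
- The arm moves only by the shell command python3 -m crank 'ROWS'. ROWS is JSON, a list of rows, each an object of numbers: "ax", "ay", "az": the turn, a rotation vector about the tool's x, y, z in rad; "x", "y", "z": the shift along the tool's x, y, z in cm; "hand": the opening, from -1 (shut) to 1 (fully open), so that 0 is half open. A call has 1 to 12 rows; each row is the pose to reach, as a shift and turn from the pose commanded when the call began, along the tool's axes at that moment; what a row does not reach only later rows make up. A row lasts 1/10 s, in which the tool goes at most 50 mm and 8.59 degrees, less where a joint would pass 70% of its speed; a pose out of reach is approached as far as the arm can. A call with a gripper value outside its range is refused whole. The fingers move at their own pace and stop on an object; the grip force is fixed at half the most. Time passes only in rows, so rows that repeat a pose let the fingers close. It gives the time, the measured TCP pose, the force, the opening and the grip force at its end, in the units of the state.
- arm.state(): the state, without advancing time (a new reading comes with each control period).
- arm.camera(name): name is "scene" or "top"; returns a dict with "img" (420x560x3 uint8, red, green, blue), "camera_matrix" (3x3 intrinsics, pixels), "xyz" and "orientation" of the camera in the world. Camera axes: x right, y down, z forward; pixel columns grow to the right and rows downward; lengths in m; the calibration is good to about 2 mm. A picture is of the moment at which its call begins. There is no depth.
- arm.sign_off(): hands the job in; it is judged then, once.
The state is a dict: "t": time; "qpos": joint angles; "qvel": joint speeds; "joint_torque": joint torques, N m; "eef_pos": TCP position; "orientation": TCP orientation; "contact_force": force on the tool from outside, world axes, zero at the start; "moment": the same for the moment, N m; "finger_gap": finger opening in m; "finger_force": force on a finger pad.
Only numpy, scipy, OpenCV 4.12 (cv2) and the standard library are available. Lean on these libraries where they do the work, as an engineer would, in place of code of your own. Each camera call takes 0.05 s, during which the arm holds its last target. There are 200 camera calls.

## Working session

There is one attempt and no reset: what is moved stays moved. The work goes in short steps, Python scripts to look and compute and a shell command to move; the robot and the scene stay as the last step left them, time stands still between calls to the robot, and variables do not carry over. Pictures are saved under pics/ and viewed, at most 10 in all, crops included, and the job is handed in when it is done.

```bash
mkdir -p pics
cat > h.py <<'E'
import numpy as np, cv2
from scipy.spatial.transform import Rotation as R
from rig import arm
def rot(q): return R.from_quat([q[1],q[2],q[3],q[0]]).as_matrix()
def px2w(c,u,v,z):
    d=rot(c["orientation"])@np.linalg.inv(c["camera_matrix"])@[u,v,1]; p=np.array(c["xyz"])
    return p+d*(z-p[2])/d[2]
def w2px(c,P):
    q=np.array(c["camera_matrix"])@(rot(c["orientation"]).T@(np.array(P)-c["xyz"])); return q[:2]/q[2]
E
python3 - <<'E'
from h import *
import pickle
for n in("scene","top"):
    c=arm.camera(n); cv2.imwrite(f"pics/{n}0.png",c["img"][:,:,::-1]); pickle.dump(c,open(n+".pkl","wb"))
    print(n,c["xyz"],rot(c["orientation"]).round(2).tolist(),c["camera_matrix"])
s=arm.state();print(s["t"],s["eef_pos"],s["orientation"],rot(s["orientation"]).round(3))
E
```

```text
scene [ 0.99555819 -0.70568912  0.86619494] [[0.85, 0.36, -0.37], [0.52, -0.58, 0.63], [0.01, -0.73, -0.68]] [[461.2612929    0.         273.05979368]
 [  0.         461.2612929  213.9240022 ]
 [  0.           0.           1.        ]]
top [ 0.46531178 -0.00237017  1.39376829] [[0.02, -1.0, 0.08], [-1.0, -0.02, -0.01], [0.01, -0.08, -1.0]] [[437.53036595   0.         273.80405741]
 [  0.         437.53036595 210.31878832]
 [  0.           0.           1.        ]]
0.1 [ 0.1886018  -0.48932041  0.23019497] [-1.11364075e-03  9.83140745e-01  1.82847008e-01 -7.76003460e-05] [[ 0.933  0.36  -0.001]
 [ 0.36  -0.933  0.002]
 [ 0.    -0.002 -1.   ]]
```

View pics/top0.png

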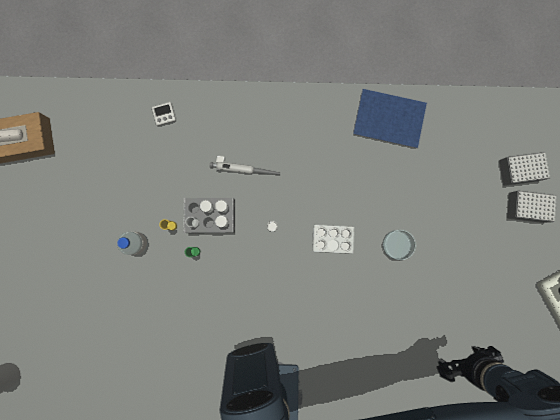

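View pics/scene0.png

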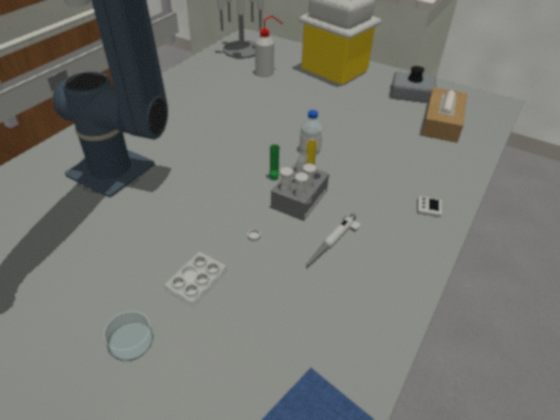

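The overview shows the rack at about (210,215) in the top view, with white caps at (206,206), (221,206) and (221,221). Something pale stands at (193,222). The plate is at (334,239), and green and yellow decoy tubes stand outside the rack at (193,252) and (168,225). Next I'll take a close crop of both.

Run:
```python
from h import *
import pickle
t=pickle.load(open("top.pkl","rb"))["img"][:,:,::-1]; s=pickle.load(open("scene.pkl","rb"))["img"][:,:,::-1]
f=lambda im,x,y,w=66,h=50: cv2.resize(im[y:y+h,x:x+w],(396,300),interpolation=cv2.INTER_CUBIC)
cv2.imwrite("pics/crop.png",np.vstack([np.hstack([f(t,177,190),f(t,301,214)]),np.hstack([f(s,265,160,66,50),f(s,162,250,66,50)])]))
```

```text
(no output)
```

View pics/crop.png

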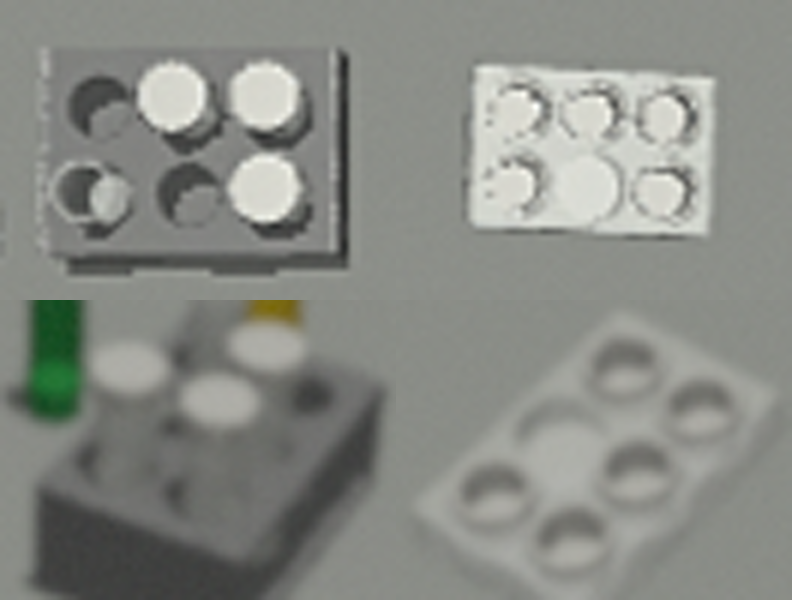

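Top-left crop: the rack has an open, clear-rimmed tube at crop (83,191). The three caps are at (173,97), (265,96) and (265,188), and the other two holes are empty. Top-right crop: five wells hold inserts, and the wide, flat bottom-middle one at (588,188) is empty. The scene view agrees.

Candidates in top pixels: open tube (190.5,221.5), green (193,252), yellow (168,225). I choose the first.

Run:
```python
from h import *
import pickle
c=pickle.load(open("top.pkl","rb"))
g=lambda x,y,z,ox,oy:px2w(c,ox+(x+.5)/6-.5,oy+(y+.5)/6-.5,z)
caps=[g(x,y,.123,177,190) for x,y in((173,97),(265,96),(265,188))]
T=g(83,191,.119,177,190); T2=caps[0]+caps[2]-caps[1]; d=caps[0]-caps[1]
T2=caps[2]+2*d
W=g(589-396,188,.02,301,214)
print("caps",np.round(caps,4).tolist(),"T",T,"from caps",T2,"W",W)
print("bottle,dish,scene:",px2w(c,125,243,.14),px2w(c,398,245,.045))
cs=pickle.load(open("scene.pkl","rb"))
# scene view check: well centre crop (562,440), cap B (130,367)
q=lambda x,y,z,ox,oy:px2w(cs,ox+(x+.5)/6-.5,oy+(y+.5)/6-.5,z)
print("W scene",q(562-396,442-300,.02,162,250),"caps scene",[q(x,y-300,.123,265,160).round(4).tolist() for x,y in((130,367),(220,400),(267,347))])
s=arm.state();M=rot(s["orientation"]);p=np.array(s["eef_pos"])
for n,P in(("T",T),("W",W)): print(n,M.T@(P-p)*100, np.hypot(*P[:2]),np.arctan2(P[1],P[0]))
```

```text
caps [[0.5746, 0.1869, 0.123], [0.576, 0.1424, 0.123], [0.5313, 0.1411, 0.123]] T [0.52833632 0.2297149  0.119     ] from caps [0.52856377 0.2302435  0.123     ] W [ 0.46805883 -0.19996623  0.02      ]
bottle,dish,scene: [0.4622142 0.4098228 0.14     ] [ 0.47150612 -0.39765708  0.045     ]
W scene [ 0.47401661 -0.2051825   0.02      ] caps scene [[0.5342, 0.14, 0.123], [0.5787, 0.1407, 0.123], [0.5782, 0.1848, 0.123]]
T [ 57.55034311 -54.85635779  11.25585884] 0.5761147478003785 0.41013284004512673
W [ 36.47484787 -16.90664847  21.06633944] 0.5089848310971 -0.4037533619330917
```

```bash
cat > g.py <<'E'
from h import *
import sys
s=arm.state();M=rot(s["orientation"]);p=np.array(s["eef_pos"])
print(s["t"],p.round(4),"tilt",M[:,2].round(3),"q",np.round(s["qpos"],2),"gap",s["finger_gap"],"F",np.round(s["contact_force"],2))
for n,P in(("T",[.529,.2295,.141]),("W",[.4695,-.2015,.042])):print(n,(M.T@(np.array(P)-p)*100).round(2))
E
python3 -m crank '[{"x":2,"y":-2,"z":-0.5,"az":-0.1,"hand":-0.8},{"x":5,"y":-4.8,"z":-1,"az":-0.2,"hand":-0.8},{"x":8,"y":-7.6,"z":-1,"az":-0.3,"hand":-0.8},{"x":11,"y":-10.5,"z":-1,"az":-0.4,"hand":-0.8},{"x":14,"y":-13.3,"z":-1,"az":-0.5,"hand":-0.8},{"x":17,"y":-16.2,"z":-1,"az":-0.6,"hand":-0.8},{"x":20,"y":-19,"z":-1,"az":-0.7,"hand":-0.8},{"x":23,"y":-22,"z":-1,"az":-0.8,"hand":-0.8},{"x":26,"y":-24.8,"z":-1,"az":-0.9,"hand":-0.8},{"x":29,"y":-27.6,"z":-1,"az":-1.0,"hand":-0.8},{"x":32,"y":-30.5,"z":-1,"az":-1.1,"hand":-0.8},{"x":34,"y":-32.4,"z":-1,"az":-1.2,"hand":-0.8}]'; python3 g.py
```

```text
0.1 [ 0.1886 -0.4893  0.2302] tilt [-0.001  0.002 -1.   ] q [-1.33  0.05  0.1   1.62 -0.    1.44] gap 0.08510180947073745 F [ 0.12 -0.42 -0.51]
T [ 57.61 -54.82   9.06]
W [ 36.55 -16.72  18.87]schema error: expected keys ax, ay, az, x, y, z, hand
```

```bash
python3 -m crank '[{"ax":0,"ay":0,"x":2,"y":-2,"z":-0.5,"az":-0.1,"hand":-0.8},{"ax":0,"ay":0,"x":5,"y":-4.8,"z":-1,"az":-0.2,"hand":-0.8},{"ax":0,"ay":0,"x":8,"y":-7.6,"z":-1,"az":-0.3,"hand":-0.8},{"ax":0,"ay":0,"x":11,"y":-10.5,"z":-1,"az":-0.4,"hand":-0.8},{"ax":0,"ay":0,"x":14,"y":-13.3,"z":-1,"az":-0.5,"hand":-0.8},{"ax":0,"ay":0,"x":17,"y":-16.2,"z":-1,"az":-0.6,"hand":-0.8},{"ax":0,"ay":0,"x":20,"y":-19,"z":-1,"az":-0.7,"hand":-0.8},{"ax":0,"ay":0,"x":23,"y":-22,"z":-1,"az":-0.8,"hand":-0.8},{"ax":0,"ay":0,"x":26,"y":-24.8,"z":-1,"az":-0.9,"hand":-0.8},{"ax":0,"ay":0,"x":29,"y":-27.6,"z":-1,"az":-1.0,"hand":-0.8},{"ax":0,"ay":0,"x":32,"y":-30.5,"z":-1,"az":-1.1,"hand":-0.8},{"ax":0,"ay":0,"x":34,"y":-32.4,"z":-1,"az":-1.2,"hand":-0.8}]'; python3 g.py
```

```text
t: 1.3
eef_pos: [0.3898, -0.0629, 0.2409]
orientation: [-0.0, 0.706, 0.708, 0.0]
contact_force: [0.8, -0.4, -0.3]
finger_gap: 0.0084
finger_force: 0.0
1.3 [ 0.3898 -0.0629  0.2409] tilt [-0.     0.001 -1.   ] q [-0.33 -0.29 -0.19  1.67  0.    1.24] gap 0.008415372496093365 F [ 0.79 -0.42 -0.28]
T [29.18 14.01 10.01]
W [-13.91   7.93  19.88]
```

```bash
python3 -m crank '[{"ax":0,"ay":0,"az":0,"x":3.5,"y":1.7,"z":0,"hand":-0.8},{"ax":0,"ay":0,"az":0,"x":7.5,"y":3.6,"z":0,"hand":-0.8},{"ax":0,"ay":0,"az":0,"x":11.5,"y":5.5,"z":0,"hand":-0.8},{"ax":0,"ay":0,"az":0,"x":15.5,"y":7.4,"z":0,"hand":-0.8},{"ax":0,"ay":0,"az":0,"x":19.5,"y":9.4,"z":0,"hand":-0.8},{"ax":0,"ay":0,"az":0,"x":23,"y":11,"z":0,"hand":-0.8},{"ax":0,"ay":0,"az":0,"x":26,"y":12.5,"z":0,"hand":-0.8},{"ax":0,"ay":0,"az":0,"x":28.2,"y":13.5,"z":0,"hand":-0.8},{"ax":0,"ay":0,"az":0,"x":29.2,"y":14,"z":1,"hand":-0.8},{"ax":0,"ay":0,"az":0,"x":29.2,"y":14,"z":3,"hand":-0.8},{"ax":0,"ay":0,"az":0,"x":29.2,"y":14,"z":4,"hand":-0.8},{"ax":0,"ay":0,"az":0,"x":29.2,"y":14,"z":4,"hand":-0.8}]'
python3 - <<'E'
from g import *
for n in("scene","top"):
    c=arm.camera(n); cv2.imwrite(f"pics/{n}1.png",c["img"][:,:,::-1])
    p=np.array(arm.state()["eef_pos"]); print(n,w2px(c,p))
a=cv2.imread("pics/top1.png");b=cv2.imread("pics/scene1.png")
f=lambda im,x,y: cv2.resize(im[y:y+75,x:x+70],(400,429),interpolation=cv2.INTER_CUBIC)
cv2.imwrite("pics/c1.png",np.hstack([f(a,165,180),f(b,260,140)]))
E
```

```text
t: 2.5
eef_pos: [0.5286, 0.2252, 0.1982]
orientation: [-0.001, 0.708, 0.706, -0.003]
contact_force: [-0.5, 0.2, -0.3]
finger_gap: 0.0086
finger_force: 0.0
2.5 [0.5286 0.2252 0.1982] tilt [-0.006 -0.002 -1.   ] q [ 0.29  0.18  0.18  1.57 -0.    1.86] gap 0.008584599354240273 F [-0.5   0.16 -0.27]
T [0.45 0.07 5.72]
W [-42.66  -5.67  15.74]
scene [301.82948177 130.10876113]
top [186.55339386 219.25774482]
```

View pics/c1.png

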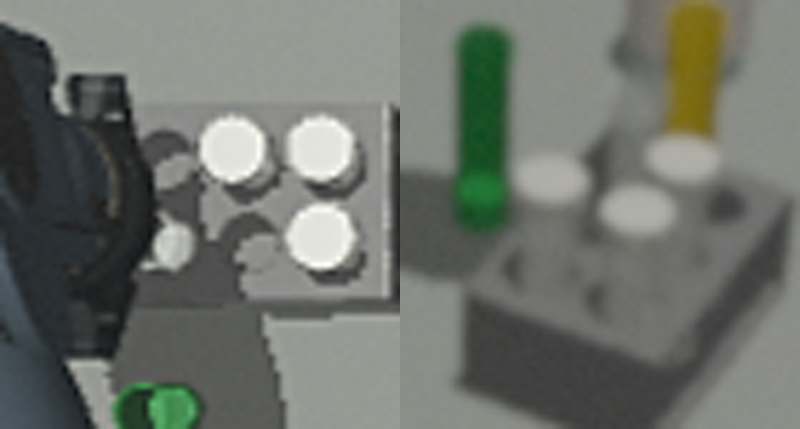

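The left crop shows the hand above the open tube, with the caps clear at (232,150), (320,150) and (320,238) and the green decoy well away at (155,408). Now I'll lower the hand in short steps.

```bash
python3 -m crank '[{"ax":0,"ay":0,"az":0,"x":0.2,"y":0,"z":0.5,"hand":-0.8},{"ax":0,"ay":0,"az":0,"x":0.2,"y":0,"z":1.5,"hand":-0.8},{"ax":0,"ay":0,"az":0,"x":0.2,"y":0,"z":2.5,"hand":-0.8},{"ax":0,"ay":0,"az":0,"x":0.2,"y":0,"z":3.5,"hand":-0.8},{"ax":0,"ay":0,"az":0,"x":0.2,"y":0,"z":4.5,"hand":-0.8},{"ax":0,"ay":0,"az":0,"x":0.2,"y":0,"z":5.2,"hand":-0.8},{"ax":0,"ay":0,"az":0,"x":0.2,"y":0,"z":5.5,"hand":-0.8},{"ax":0,"ay":0,"az":0,"x":0.2,"y":0,"z":5.5,"hand":-0.8}]'
python3 - <<'E'
from g import *
for n in("scene","top"):
    c=arm.camera(n); cv2.imwrite(f"pics/{n}2.png",c["img"][:,:,::-1])
    p=np.array(arm.state()["eef_pos"]); print(n,w2px(c,p),w2px(c,[.529,.2295,.119]))
b=cv2.imread("pics/scene2.png")
cv2.imwrite("pics/c2.png",cv2.resize(b[90:215,240:350],(528,600),interpolation=cv2.INTER_CUBIC))
E
```

```text
t: 3.4
eef_pos: [0.53, 0.2282, 0.1455]
orientation: [-0.0, 0.708, 0.706, -0.001]
contact_force: [0.5, -0.0, 0.5]
finger_gap: 0.0087
finger_force: 0.0
3.4 [0.53   0.2282 0.1455] tilt [-0.001 -0.    -1.   ] q [0.29 0.18 0.07 1.46 0.   1.86] gap 0.008700630430661174 F [ 0.51 -0.01  0.52]
T [ 0.13 -0.1   0.45]
W [-42.98  -5.91  10.37]
scene [301.58353333 146.60214327] [300.82168274 154.42562395]
top [189.17031767 220.12090282] [190.49821801 221.19043316]
```

View pics/c2.png

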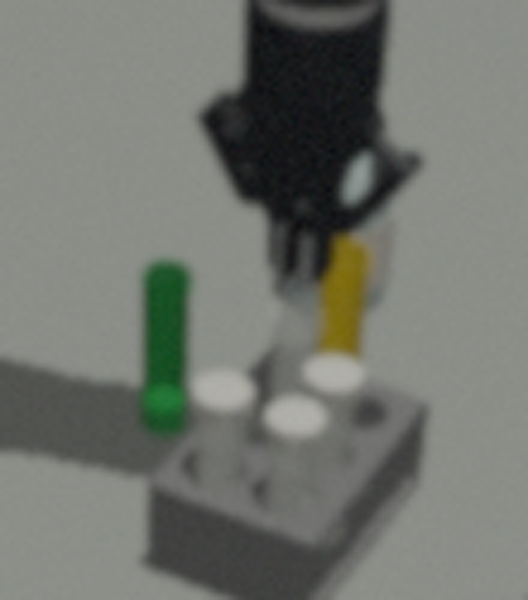

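The picture shows the fingertips at crop (300,275), just over the clear open tube's rim at about (300,292), with the caps untouched. I'll hold here for about two seconds.

```bash
python3 -m crank '[{"ax":0,"ay":0,"az":0,"x":0,"y":0,"z":0.3,"hand":-0.8},{"ax":0,"ay":0,"az":0,"x":0,"y":0,"z":0.3,"hand":-0.8},{"ax":0,"ay":0,"az":0,"x":0,"y":0,"z":0.3,"hand":-0.8},{"ax":0,"ay":0,"az":0,"x":0,"y":0,"z":0.3,"hand":-0.8},{"ax":0,"ay":0,"az":0,"x":0,"y":0,"z":0.3,"hand":-0.8},{"ax":0,"ay":0,"az":0,"x":0,"y":0,"z":0.3,"hand":-0.8},{"ax":0,"ay":0,"az":0,"x":0,"y":0,"z":0.3,"hand":-0.8},{"ax":0,"ay":0,"az":0,"x":0,"y":0,"z":0.3,"hand":-0.8},{"ax":0,"ay":0,"az":0,"x":0,"y":0,"z":0.3,"hand":-0.8},{"ax":0,"ay":0,"az":0,"x":0,"y":0,"z":0.3,"hand":-0.8},{"ax":0,"ay":0,"az":0,"x":0,"y":0,"z":0.3,"hand":-0.8},{"ax":0,"ay":0,"az":0,"x":0,"y":0,"z":0.3,"hand":-0.8}]'
python3 -m crank '[{"ax":0,"ay":0,"az":0,"x":0,"y":0,"z":0,"hand":-0.8},{"ax":0,"ay":0,"az":0,"x":0,"y":0,"z":0,"hand":-0.8},{"ax":0,"ay":0,"az":0,"x":0,"y":0,"z":0,"hand":-0.8},{"ax":0,"ay":0,"az":0,"x":0,"y":0,"z":0,"hand":-0.8},{"ax":0,"ay":0,"az":0,"x":0,"y":0,"z":0,"hand":-0.8},{"ax":0,"ay":0,"az":0,"x":0,"y":0,"z":0,"hand":-0.8},{"ax":0,"ay":0,"az":0,"x":0,"y":0,"z":0,"hand":-0.8},{"ax":0,"ay":0,"az":0,"x":0,"y":0,"z":0,"hand":-0.8},{"ax":0,"ay":0,"az":0,"x":0,"y":0,"z":0,"hand":-0.8},{"ax":0,"ay":0,"az":0,"x":0,"y":0,"z":0,"hand":-0.8}]'
python3 g.py
```

```text
t: 4.7
eef_pos: [0.5304, 0.2283, 0.1433]
orientation: [-0.0, 0.708, 0.706, -0.0]
contact_force: [-0.2, 0.7, 0.5]
finger_gap: 0.0088
finger_force: 0.0
t: 5.7
eef_pos: [0.5304, 0.2283, 0.1433]
orientation: [-0.0, 0.708, 0.706, 0.0]
contact_force: [-0.8, 0.1, 0.1]
finger_gap: 0.0083
finger_force: 0.0
5.7 [0.5304 0.2283 0.1433] tilt [-0.  0. -1.] q [0.29 0.18 0.07 1.46 0.   1.86] gap 0.008345519002922745 F [-0.79  0.07  0.11]
T [ 0.12 -0.14  0.23]
W [-43.    -5.96  10.13]
```

```bash
python3 -m crank '[{"ax":0,"ay":0,"az":0,"x":0,"y":0,"z":-2,"hand":-0.8},{"ax":0,"ay":0,"az":0,"x":0,"y":0,"z":-5,"hand":-0.8},{"ax":0,"ay":0,"az":0,"x":0,"y":0,"z":-8,"hand":-0.8},{"ax":0,"ay":0,"az":0,"x":-1,"y":0,"z":-9,"hand":-0.8},{"ax":0,"ay":0,"az":0,"x":-4,"y":-0.5,"z":-9,"hand":-0.8},{"ax":0,"ay":0,"az":0,"x":-8,"y":-1,"z":-9,"hand":-0.8},{"ax":0,"ay":0,"az":0,"x":-12,"y":-1.6,"z":-9,"hand":-0.8},{"ax":0,"ay":0,"az":0,"x":-16,"y":-2.2,"z":-9,"hand":-0.8},{"ax":0,"ay":0,"az":0,"x":-20,"y":-2.8,"z":-9,"hand":-0.8},{"ax":0,"ay":0,"az":0,"x":-24,"y":-3.4,"z":-9,"hand":-0.8},{"ax":0,"ay":0,"az":0,"x":-28,"y":-4,"z":-9,"hand":-0.8},{"ax":0,"ay":0,"az":0,"x":-32,"y":-4.5,"z":-9,"hand":-0.8}]'
python3 -m crank '[{"ax":0,"ay":0,"az":0,"x":-3.5,"y":-0.5,"z":0,"hand":-0.8},{"ax":0,"ay":0,"az":0,"x":-7,"y":-1,"z":0,"hand":-0.8},{"ax":0,"ay":0,"az":0,"x":-9.5,"y":-1.3,"z":0,"hand":-0.8},{"ax":0,"ay":0,"az":0,"x":-11,"y":-1.5,"z":0,"hand":-0.8},{"ax":0,"ay":0,"az":0,"x":-11,"y":-1.5,"z":1,"hand":-0.8},{"ax":0,"ay":0,"az":0,"x":-11,"y":-1.5,"z":4,"hand":-0.8},{"ax":0,"ay":0,"az":0,"x":-11,"y":-1.5,"z":7,"hand":-0.8},{"ax":0,"ay":0,"az":0,"x":-11,"y":-1.5,"z":9,"hand":-0.8},{"ax":0,"ay":0,"az":0,"x":-11,"y":-1.5,"z":10,"hand":-0.8},{"ax":0,"ay":0,"az":0,"x":-11,"y":-1.5,"z":10,"hand":-0.8}]'
python3 g.py
```

```text
t: 6.9
eef_pos: [0.4832, -0.0936, 0.2324]
orientation: [-0.0, 0.708, 0.706, -0.0]
contact_force: [1.8, -0.7, 0.0]
finger_gap: 0.0085
finger_force: 0.0
t: 7.9
eef_pos: [0.4678, -0.1997, 0.1309]
orientation: [-0.002, 0.708, 0.707, -0.0]
contact_force: [-0.3, -0.1, 0.4]
finger_gap: 0.0083
finger_force: 0.0
7.9 [ 0.4678 -0.1997  0.1309] tilt [-0.004  0.003 -1.   ] q [-0.54  0.01 -0.14  1.43  0.    1.04] gap 0.0083360033955153 F [-0.33 -0.1   0.39]
T [42.93  6.05 -0.92]
W [-0.21  0.2   8.89]
```

```bash
python3 -m crank '[{"ax":0,"ay":0,"az":0,"x":-0.1,"y":0.1,"z":1,"hand":-0.8},{"ax":0,"ay":0,"az":0,"x":-0.1,"y":0.1,"z":3,"hand":-0.8},{"ax":0,"ay":0,"az":0,"x":-0.1,"y":0.1,"z":5,"hand":-0.8},{"ax":0,"ay":0,"az":0,"x":-0.1,"y":0.1,"z":6.5,"hand":-0.8},{"ax":0,"ay":0,"az":0,"x":-0.1,"y":0.1,"z":7.7,"hand":-0.8},{"ax":0,"ay":0,"az":0,"x":-0.1,"y":0.1,"z":8.4,"hand":-0.8},{"ax":0,"ay":0,"az":0,"x":-0.1,"y":0.1,"z":8.6,"hand":-0.8},{"ax":0,"ay":0,"az":0,"x":-0.1,"y":0.1,"z":8.6,"hand":-0.8}]'
python3 - <<'E'
from g import *
c=arm.camera("scene"); b=c["img"][:,:,::-1]
print(w2px(c,arm.state()["eef_pos"]),w2px(c,[.4695,-.2015,.02]))
cv2.imwrite("pics/c3.png",cv2.resize(b[200:310,140:250],(600,600),interpolation=cv2.INTER_CUBIC))
E
```

```text
t: 8.7
eef_pos: [0.4704, -0.2027, 0.0477]
orientation: [0.0, 0.708, 0.706, 0.0]
contact_force: [-0.2, -0.7, 0.0]
finger_gap: 0.0085
finger_force: 0.0
8.7 [ 0.4704 -0.2027  0.0477] tilt [ 0.001 -0.    -1.   ] q [-0.54  0.06 -0.26  1.25  0.    1.04] gap 0.00851691299301083 F [-0.24 -0.68  0.  ]
T [43.24  5.73 -9.34]
W [ 0.12 -0.09  0.57]
[187.40821945 264.22058604] [188.73264289 271.43853944]
```

View pics/c3.png

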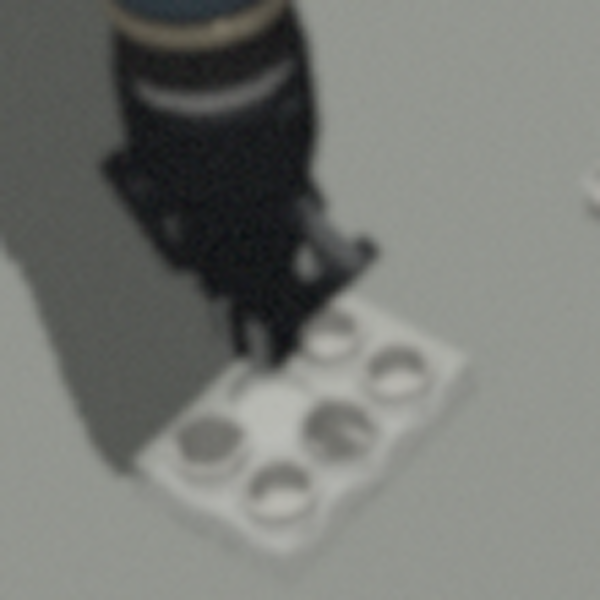

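The fingertips at crop (268,360) are just over the wide empty well centred near (273,400), and the five inserts are clear around it. I'll hold for about two seconds, then lift and draw back.

```bash
python3 -m crank '[{"ax":0,"ay":0,"az":0,"x":0,"y":0,"z":0.4,"hand":-0.8},{"ax":0,"ay":0,"az":0,"x":0,"y":0,"z":0.4,"hand":-0.8},{"ax":0,"ay":0,"az":0,"x":0,"y":0,"z":0.4,"hand":-0.8},{"ax":0,"ay":0,"az":0,"x":0,"y":0,"z":0.4,"hand":-0.8},{"ax":0,"ay":0,"az":0,"x":0,"y":0,"z":0.4,"hand":-0.8},{"ax":0,"ay":0,"az":0,"x":0,"y":0,"z":0.4,"hand":-0.8},{"ax":0,"ay":0,"az":0,"x":0,"y":0,"z":0.4,"hand":-0.8},{"ax":0,"ay":0,"az":0,"x":0,"y":0,"z":0.4,"hand":-0.8},{"ax":0,"ay":0,"az":0,"x":0,"y":0,"z":0.4,"hand":-0.8},{"ax":0,"ay":0,"az":0,"x":0,"y":0,"z":0.4,"hand":-0.8},{"ax":0,"ay":0,"az":0,"x":0,"y":0,"z":0.4,"hand":-0.8},{"ax":0,"ay":0,"az":0,"x":0,"y":0,"z":0.4,"hand":-0.8}]'
python3 -m crank '[{"ax":0,"ay":0,"az":0,"x":0,"y":0,"z":0,"hand":-0.8},{"ax":0,"ay":0,"az":0,"x":0,"y":0,"z":0,"hand":-0.8},{"ax":0,"ay":0,"az":0,"x":0,"y":0,"z":0,"hand":-0.8},{"ax":0,"ay":0,"az":0,"x":0,"y":0,"z":0,"hand":-0.8},{"ax":0,"ay":0,"az":0,"x":0,"y":0,"z":0,"hand":-0.8},{"ax":0,"ay":0,"az":0,"x":0,"y":0,"z":0,"hand":-0.8},{"ax":0,"ay":0,"az":0,"x":0,"y":0,"z":0,"hand":-0.8},{"ax":0,"ay":0,"az":0,"x":0,"y":0,"z":0,"hand":-0.8},{"ax":0,"ay":0,"az":0,"x":0,"y":0,"z":0,"hand":-0.8},{"ax":0,"ay":0,"az":0,"x":0,"y":0,"z":0,"hand":-0.8}]'
python3 -m crank '[{"ax":0,"ay":0,"az":0,"x":0,"y":0,"z":-2,"hand":-0.8},{"ax":0,"ay":0,"az":0,"x":0,"y":0,"z":-5,"hand":-0.8},{"ax":0,"ay":0,"az":0,"x":0,"y":0,"z":-9,"hand":-0.8},{"ax":0,"ay":0,"az":0,"x":0,"y":0,"z":-13,"hand":-0.8},{"ax":0,"ay":0,"az":0,"x":0,"y":-1,"z":-16,"hand":-0.8},{"ax":0,"ay":0,"az":0,"x":0,"y":-4,"z":-18,"hand":-0.8},{"ax":0,"ay":0,"az":0,"x":0,"y":-7,"z":-19,"hand":-0.8},{"ax":0,"ay":0,"az":0,"x":0,"y":-10,"z":-19,"hand":-0.8},{"ax":0,"ay":0,"az":0,"x":0,"y":-12,"z":-19,"hand":-0.8},{"ax":0,"ay":0,"az":0,"x":0,"y":-12,"z":-19,"hand":-0.8},{"ax":0,"ay":0,"az":0,"x":0,"y":-12,"z":-19,"hand":-0.8},{"ax":0,"ay":0,"az":0,"x":0,"y":-12,"z":-19,"hand":-0.8}]'
python3 - <<'E'
from g import *
c=arm.camera("top"); cv2.imwrite("pics/end.png",c["img"][:,:,::-1])
E
```

```text
t: 9.95
eef_pos: [0.4701, -0.2025, 0.0433]
orientation: [0.0, 0.708, 0.706, 0.0]
contact_force: [-0.5, -0.1, -0.1]
finger_gap: 0.0087
finger_force: 0.0
t: 10.95
eef_pos: [0.4701, -0.2026, 0.0433]
orientation: [0.0, 0.708, 0.706, 0.0]
contact_force: [0.1, -0.3, -0.4]
finger_gap: 0.0088
finger_force: 0.0
t: 12.15
eef_pos: [0.3508, -0.2023, 0.2332]
orientation: [0.0, 0.708, 0.706, 0.0]
contact_force: [0.9, -0.0, 0.1]
finger_gap: 0.0089
finger_force: 0.0
12.15 [ 0.3508 -0.2023  0.2332] tilt [ 0.  0. -1.] q [-0.69 -0.26 -0.18  1.65  0.    0.88] gap 0.008908760664815284 F [ 0.87 -0.04  0.12]
T [43.23 17.7   9.23]
W [ 0.11 11.86 19.12]
```

View pics/end.png

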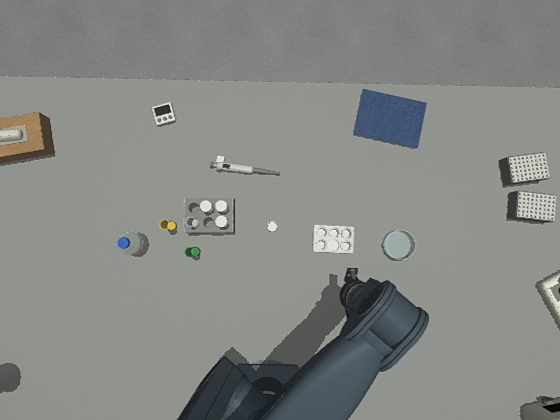

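The final view shows everything where it was: rack (210,215), plate (334,239), loose cap (272,227). The hand is drawn back more than 20 cm from both targets, so I'm handing in.

```bash
python3 -c "
from rig import arm
print(arm.sign_off())"
```

```text
the job is handed in; nothing more can be done
None
```

The job is handed in, with no verdict returned: the hand held about 2.4 cm over the open tube and then the empty well, for over two seconds each, touched nothing as far as the force readings and pictures show, and finished drawn back more than 20 cm from both.

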